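# Tidy the home desk

### The arm

A 7-joint arm with a two-finger parallel gripper is mounted at the origin on the work surface. World frame = base frame: x ahead of the robot, y to its left, z up, the work surface at z = 0. Lengths are in m, angles in degrees, forces in N, time in s.
With the tool pointing down it reaches from about 0.425 to 0.8 m from the base axis. Payload 8.3 kg.
Tool frame: the origin (TCP) lies on the centre line of the jaws, within the pads' length; the fingertips stand 25 mm ahead of it and the grasp point (between the pads) lies 6 mm ahead of it; z points along the fingers, y is the line along which they close (so a half turn about z gives the same grasp; the last joint's range is limited). The gripper opens to 85 mm and grips with 20 to 120 N. Pads are 22 mm wide; open, the fingers measure 114 mm over their backs; the gripper's body (76 mm by 85 mm) begins 54 mm behind the grasp point. The pads swing forward as they close: fully open they stand 13 mm farther back than shut.
Start: joints at [-76.14, 21.967, 0.94, 78.501, -0.361, 79.538, -2.664], TCP at [0.188, 0.596, 0.256] pointing down, gripper open.
Joint ranges: [-169.22, 169.22], [-14.56, 117.87], [-87.37, 89.26], [10.42, 133.3], [-82.24, 262.24], [0.94, 117.77], [-172.7, 172.7]. Speed limits (degrees/s): [136.94, 136.94, 172.46, 172.46, 180, 180, 180].

### API

Orientations are given as [roll, pitch, yaw] about the fixed x, y, z axes, in that order (R = Rz(yaw) Ry(pitch) Rx(roll)).
In Python, from workcell import bot gives the robot as it stands.
- The arm moves only by the tool move_arm, never from a script. Its argument "moves" is a list of rows, each a list of 3 entries, a list of its own where there are three numbers: the opening, from 0 (shut) to 1 (fully open), then the shift along the world's x, y, z each as a share of 30 mm, from -1 to 1, then the turn, a rotation vector about the world's x, y, z each as a share of 0.08 rad, from -1 to 1. A call has 1 to 8 rows; each row shifts and turns the commanded pose from where the row before left it; what a row does not reach is not made up. A row lasts 1/10 s, in which the tool goes at most 50 mm and 8.59 degrees, less where a joint would pass 70% of its speed; a pose out of reach is approached as far as the arm can. A call with a number of a shift or a turn outside -1 to 1 is refused whole. A call with a gripper value outside its range is refused whole. The fingers move at their own pace and stop on an object; the grip force is fixed at half the most. Time passes only in rows, so rows that do not move let the fingers close. It gives the time, the measured TCP pose, the force, the opening and the grip force at its end, in the units of the state.
- bot.get_obs(): the state, without advancing time (a new reading comes with each control period).
- bot.read_camera(name): name is "side" or "top" or "wrist"; returns a dict with "img" (384x512x3 uint8, red, green, blue), "camera_matrix" (3x3 intrinsics, pixels), "view" (4x4, takes a point from world to camera coordinates); the wrist camera has in their place "mount" (4x4, takes a point from camera to tool coordinates, whose origin is the TCP and whose axes are the flange's). Camera axes: x right, y down, z forward; pixel columns grow to the right and rows downward; lengths in m; the calibration is good to about 2 mm. The wrist camera is an equidistant fisheye: a pixel r from the principal point sees the ray r / f radians off the axis. A picture is of the moment at which its call begins: read the wrist's pose just before it. There is no depth.
- bot.sign_off(): hands the job in; it is judged then, once.
Trained networks look in the newest picture that a camera, given by its name, has taken for a name from the list of things; names that differ only in an ending like _2 or _b are one class to them, and where a whole thing is asked for, a point or a joint stands for the part that bears it (a point fixed in the world has none). Each returns a list of dicts, best first, with "conf" (0 to 1); they miss things now and then, are a little off and sometimes report something else, mostly with a low value. They report only what shows in the picture. A call takes as long as a camera call. They do not tell look-alikes from the thing itself.
- bot.spot_in(camera, target): "centre" ([x, y, z] in m, in world coordinates, good to about 4 mm: the middle of the surface that is visible of it).
The state is a dict: "time": time; "joint_positions": joint angles; "joint_velocities": joint speeds; "joint_torque": joint torques, N m; "tcp_pos": TCP position; "ee_rot": TCP orientation; "force": force on the tool from outside, world axes, zero at the start; "moment": the same for the moment, N m; "grip_width": finger opening in m; "gripper_force": force on a finger pad.
Only numpy, scipy, OpenCV 4.12 (cv2) and the standard library are available. Lean on these libraries where they do the work, as an engineer would, in place of code of your own. Each camera call takes 0.05 s, during which the arm holds its last target. There are 200 camera calls.

### The job

Stack the orange bin squarely on the grey bin, turned half round (white ends opposite) so that it stands up on the lugs and does not nest, and after that stand the amber jar upright inside the orange bin, setting it down rather than dropping it. Lay the roll of black tape flat on the middle of the tin's yellow lid, and stand the red stapler upright on the grey desk pad, in the pad's centre midway between tin and book and parallel to them. Leave the grey bin where it is, do not disturb the mug or the hole punch, and let go of everything.

Things in the scene. Friction and masses are not known exactly. Their poses are not given: they have to be found in the camera images.
- bin_base: Grey open stack-nest bin, +x end white; 110 (x) x 68 (y) x 50 mm; loose, 0.3 kg. Origin: centre of underside. Collar from 26 to 50 mm high, straight 4 mm walls, inside 102 x 60; below it a tub 76 x 50 outside, 68 x 44 inside, floor 4. Lug tops 44 mm up (6 below rim): two in the white end's corners, one mid other end. A bin set on it turned half round has its underside at 44 mm; nested, at 30.
- bin_top: Orange bin, 0.12 kg, empty, same shape, size, origin and white +x end as the grey; starts roughly the same way round. Grip across the 68 mm collar. Feet stand out 9 mm from its tub's ends: one mid white end, two at the other end's corners, so turned half round they land on the grey bin's lugs, about 4 mm play either way; the same way round they miss the lugs and it nests.
- jar: Slim amber glass jar with white screw cap, closed: 32 mm diameter, 80 mm tall, standing upright, about 0.08 kg. Origin: centre of the underside, z up.
- tape: Roll of black tape lying flat: 54 mm outside diameter, 26 mm hole, 24 mm high, about 0.06 kg. Origin: centre of the underside, z up.
- stapler: Stapler with red top arm, steel magazine and black base, upright: 130 (x) x 34 (y) x 54 (z) mm, nose towards -x; the red arm is 28 mm wide, from 32 to 54 mm high, 120 mm long; about 0.22 kg. Origin: centre of the underside of the base, z up.
- tin: Flat tin box, blue with yellow lid, fixed on the pad: lid 104 (x) x 78 (y) mm, top 40 mm above its origin (42 mm above the desk). Origin: centre of the underside, z up, x along the long side.
- book: Blue hardback book lying flat, fixed on the pad: 150 (x) x 100 (y) x 32 (z) mm. Origin: centre of the underside, z up, x along the long side.
- pad: Grey desk pad, fixed, 170 (x) x 360 (y) x 2 (z) mm; the tin lies 120 mm to one side (y) of its centre and the book 120 mm to the other, either way about, both parallel to its x. Origin: centre of the underside on the desk, z up; its x points away from the robot.
- mug: Blue mug, 76 mm diameter, 85 mm tall, with a handle. A bystander. Origin: centre of the underside.
- punch: Black and steel hole punch, 100 x 110 x 60 mm. A bystander. Origin: centre of the underside.
Mind the look-alikes: they are no part of the job. Of the things that look like the stapler, take the one that is nearest to the robot's base at the start.

How it is judged (in metres and radians):
On the way, in this order (a step that is already met when the one before it is completed fails the run):
1. the orange bin stands on the lugs of the grey bin, let go (x of bin_top in the frame of bin_base between -0.009 and 0.009 m and y of bin_top in the frame of bin_base between -0.009 and 0.009 m and z of bin_top in the frame of bin_base between 0.04 and 0.048 m and angle between the x axis of bin_top and the x axis of bin_base, either way round below 0.2 rad and angle between bin_top's own z axis and vertical below 0.1 rad and contact force between the fingers and bin_top below 0.05 N and linear speed of bin_top below 0.03 m/s), for 0.2 s.
2. the jar stands upright in the stacked orange bin (x of bin_top in the frame of bin_base between -0.009 and 0.009 m and y of bin_top in the frame of bin_base between -0.009 and 0.009 m and z of bin_top in the frame of bin_base between 0.04 and 0.048 m and angle between the x axis of bin_top and the x axis of bin_base, either way round below 0.2 rad and angle between bin_top's own z axis and vertical below 0.1 rad and x of jar in the frame of bin_top between -0.03 and 0.03 m and y of jar in the frame of bin_top between -0.02 and 0.02 m and z of jar in the frame of bin_top between 0 and 0.01 m and angle between jar's own z axis and vertical below 0.15 rad), for 0.2 s.
At the end, for the whole second after the job is handed in: Orange bin turned half round, level on the grey bin's lugs (underside 40-48 mm up, within 9 mm, 0.2 rad); jar upright on its floor; tape flat on the lid within 15 mm of centre; stapler upright at the pad's centre within 15 mm (y), 20 mm (x), parallel to its x within 0.2 rad; all at rest (all of step 2 and horizontal distance between tape and tin below 0.015 m and z of tape in the frame of tin between 0.036 and 0.044 m and angle between each of tape, stapler's own z axis and vertical below 0.1 rad and x of stapler in the frame of pad between -0.02 and 0.02 m and y of stapler in the frame of pad between -0.015 and 0.015 m and z of stapler in the frame of pad between -0.001 and 0.006 m and angle between the x axis of stapler and the x axis of pad, either way round below 0.2 rad and linear speed of each of bin_top, bin_base, jar, tape, stapler below 0.02 m/s); the robot touches nothing.
It fails at once if the mug is pushed more than 30 mm (distance of mug from where it was at the start of the episode above 0.03 m).
It fails at once if the hole punch is pushed more than 30 mm (distance of punch from where it was at the start of the episode above 0.03 m).
It fails at once if the grey bin is shifted more than 40 mm (distance of bin_base from where it was at the start of the episode above 0.04 m).
It fails at once if the jar is dropped (falls free of the fingers faster than 0.7 m/s) (contact force between the fingers and jar below 0.05 N and linear speed of jar above 0.7 m/s).
It also fails if it takes over 120 s, if anything falls off the work surface, if the arm or the gripper's body presses on something with over 40 N, if the wrist force passes 120 N, or if a joint passes its speed limit or range.

## Working session

There is one attempt and no reset: what is moved stays moved. The work goes in short steps, Python scripts to look and compute and a tool call to move; the robot and the scene stay as the last step left them, time stands still between calls to the robot, and variables do not carry over. Pictures are saved under pics/ and viewed, at most 16 in all, crops included, and the job is handed in when it is done.

Besides the shell and the picture viewer there is one more tool, called after "Emit:" by a JSON object that holds its "api" and its "payload", one argument or row to a line. move_arm: Moves the arm, as the interface text tells. Its arguments: {"type":"object","properties":{"moves":{"type":"array"}},"required":["moves"]}

```bash
mkdir -p pics
cat > h.py <<'E'
from workcell import bot
import numpy as np, cv2
def snap(c,fn=None):
    o=bot.read_camera(c)
    if fn: cv2.imwrite('pics/'+fn,o['img'][:,:,::-1])
    return o
def px2w(o,u,v,z):
    K=o['camera_matrix'];V=o['view'];R=V[:3,:3];t=V[:3,3]
    d=R.T@np.linalg.inv(K)@np.array([u,v,1.]);c=-R.T@t
    return c+d*(z-c[2])/d[2]
def w2px(o,p):
    q=o['view'][:3,:3]@np.array(p)+o['view'][:3,3];q=o['camera_matrix']@q;return q[:2]/q[2]
E
python3 - <<'E'
from h import *
np.set_printoptions(precision=3,suppress=True)
o=snap('top','top.png');s=snap('side','side.png')
for n in 'bin_base bin_top jar tape stapler tin book pad mug punch'.split():
  for c in ('top','side'):
    print(n,c,[(np.round(d['centre'],3).tolist(),round(d['conf'],2)) for d in bot.spot_in(c,n)])
print(bot.get_obs())
E
```

```text
bin_base top [([0.424, 0.294, 0.028], 0.91)]
bin_base side [([0.423, 0.278, 0.037], 0.62)]
bin_top top [([0.446, 0.0, 0.027], 0.96), ([0.576, 0.372, 0.049], 0.61)]
bin_top side [([0.447, 0.013, 0.04], 0.92)]
jar top [([0.439, -0.29, 0.076], 0.42)]
jar side [([0.443, -0.306, 0.054], 0.61)]
tape top [([0.43, -0.153, 0.019], 0.53), ([0.442, -0.289, 0.077], 0.19)]
tape side [([0.43, -0.172, 0.022], 0.63)]
stapler top [([0.563, 0.557, 0.054], 0.89), ([0.365, 0.63, 0.051], 0.76), ([0.44, 0.155, 0.054], 0.66), ([0.401, 0.434, 0.055], 0.65)]
stapler side [([0.444, 0.15, 0.033], 0.85), ([0.566, 0.56, 0.033], 0.85), ([0.361, 0.62, 0.028], 0.61), ([0.4, 0.407, 0.052], 0.57)]
tin top [([0.644, 0.085, 0.042], 0.94)]
tin side [([0.638, 0.071, 0.044], 0.88)]
book top [([0.621, -0.144, 0.029], 0.85)]
book side [([0.621, -0.167, 0.036], 0.86)]
pad top [([0.632, -0.01, 0.007], 0.75), ([0.442, 0.157, 0.053], 0.42)]
pad side [([0.629, -0.014, 0.007], 0.92)]
mug top []
mug side [([0.596, -0.369, 0.051], 0.92)]
punch top [([0.577, 0.372, 0.048], 0.72)]
punch side [([0.583, 0.346, 0.039], 0.69)]
{'time': 1.1, 'joint_positions': array([-76.14 ,  21.966,   0.942,  78.503,  -0.362,  79.538,  -2.663]), 'joint_velocities': array([-0.044,  0.161,  0.042,  0.015,  0.168,  0.021,  0.004]), 'joint_torque': array([ -0.001, -62.735,   0.842, -37.209,   0.017,   0.003,   0.   ]), 'tcp_pos': array([0.188, 0.596, 0.256]), 'ee_rot': array([-179.996,   -0.004,  162.538]), 'force': array([ 0.164, -0.818,  0.614]), 'moment': array([-0.057, -0.017,  0.026]), 'gripper_force': 0.0, 'grip_width': 0.08533936332085097}
```

View pics/top.png

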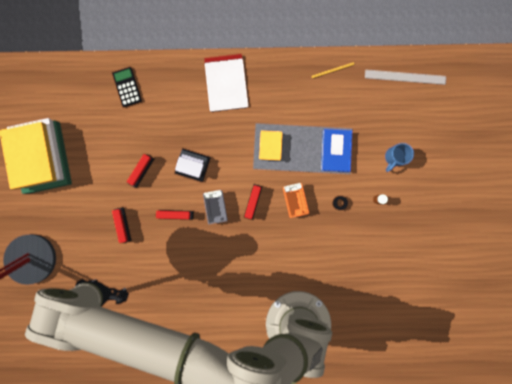

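View pics/side.png

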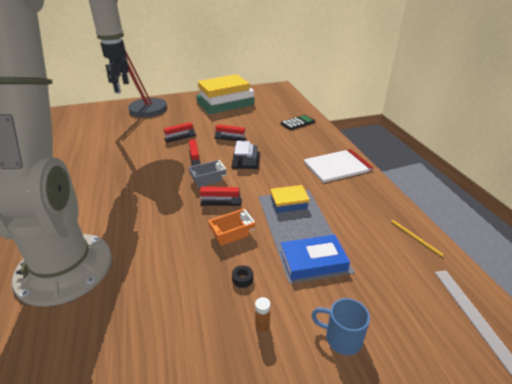

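The red staplers in the top view are at about (253,202), (175,215), (140,170) and (121,225). The one at (253,202), near world (0.44, 0.155), is nearest to the base at about 0.47 m (the others are at 0.59 m or more). I'll confirm it in a crop and measure the orientations.

Run:
```python
from h import *
np.set_printoptions(precision=3,suppress=True)
o=snap('top');im=o['img'];hsv=cv2.cvtColor(im,cv2.COLOR_RGB2HSV)
cv2.imwrite('pics/crop.png',cv2.resize(im[115:230,150:350,::-1],None,fx=4,fy=4,interpolation=cv2.INTER_CUBIC))
cv2.imwrite('/dev/null.png',im) if 0 else None
H,S,V=cv2.split(hsv)
def rect(m,roi,z,name):
    x0,y0,x1,y1=roi;mm=np.zeros_like(m,np.uint8);mm[y0:y1,x0:x1]=m[y0:y1,x0:x1]
    n,l,st,c=cv2.connectedComponentsWithStats(mm.astype(np.uint8));k=1+st[1:,4].argmax()
    ys,xs=np.where(l==k);P=np.array([px2w(o,u,v,z)[:2] for u,v in zip(xs,ys)])
    r=cv2.minAreaRect(P.astype(np.float32));w=np.linalg.svd(P-P.mean(0),full_matrices=False)[2][0]
    print(name,len(P),P.mean(0),r,'pca',np.degrees(np.arctan2(w[1],w[0])))
rect((S>150)&((H<6)|(H>172)),(235,175,275,230),.054,'stapler')
rect((S>190)&(H>6)&(H<14)&(V>150),(278,175,315,225),.05,'orange')
rect((S>120)&(H>20)&(H<32)&(V>150),(250,120,290,170),.042,'tin')
rect((S>150)&(H>100)&(H<125),(320,120,355,180),.034,'book')
rect((V<50),(325,190,355,215),.024,'tape')
rect((S<60)&(V>170),(372,190,392,208),.08,'jar')
rect((S<70)&(V>60),(200,183,232,227),.05,'grey')
m=bot.read_camera('wrist');print(m['camera_matrix'],m['mount'])
print('view',o['view'])
```

```text
stapler 303 [0.442 0.156] ((0.44225257635116577, 0.1554197072982788), (0.03161025047302246, 0.12236016988754272), 72.5241470336914) pca 162.25125981391585
orange 77 [0.423 0.011] ((0.42398542165756226, 0.010862482711672783), (0.054073646664619446, 0.035041693598032), 20.510805130004883) pca -174.81642131009963
tin 572 [0.646 0.089] ((0.6457510590553284, 0.08904282003641129), (0.07535190135240555, 0.09963907301425934), 85.79845428466797) pca 176.03251370776005
book 797 [ 0.616 -0.152] ((0.6238643527030945, -0.15260663628578186), (0.09794051200151443, 0.14830604195594788), 85.75457763671875) pca 174.0839968685357
tape 85 [ 0.433 -0.161] ((0.43390363454818726, -0.16037717461585999), (0.043410200625658035, 0.039932671934366226), 88.35997009277344) pca -88.76429883041362
jar 78 [ 0.443 -0.297] ((0.44290265440940857, -0.2980508804321289), (0.03158126771450043, 0.02788088656961918), 88.9651870727539) pca -90.06451511838065
grey 626 [0.427 0.29 ] ((0.4270307719707489, 0.29006141424179077), (0.11541416496038437, 0.06971068680286407), 9.551718711853027) pca -169.7123174958469
[[297.319   0.    249.175]
 [  0.    297.319 187.748]
 [  0.      0.      1.   ]] [[-0.001 -0.959 -0.282  0.072]
 [ 1.    -0.001 -0.    -0.001]
 [-0.    -0.282  0.959 -0.117]
 [ 0.     0.     0.     1.   ]]
view [[-0.018 -1.    -0.004  0.146]
 [-0.998  0.018 -0.059  0.508]
 [ 0.059  0.003 -0.998  1.521]
 [ 0.     0.     0.     1.   ]]
```

View pics/crop.png

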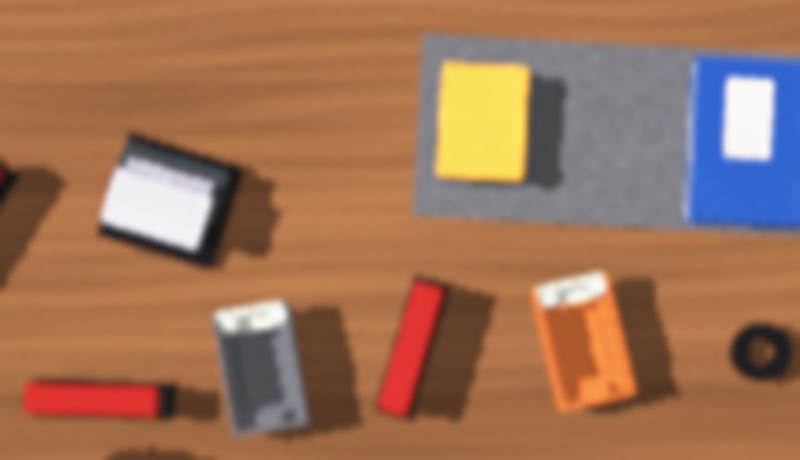

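The crop confirms it: the stapler is at crop (412,348), full-image (253,202), and it's the nearest. Both bins have their white ends away from the robot. Next I move above the orange bin.

Emit:
{"api": "move_arm", "payload": {
  "moves": [
    [1,[0.6,-0.82,0],[0,0,0.27]],
    [1,[0.6,-0.82,0],[0,0,0.27]],
    [1,[0.6,-0.82,0],[0,0,0.27]],
    [1,[0.6,-0.82,0],[0,0,0.27]],
    [1,[0.6,-0.82,0],[0,0,0.27]],
    [1,[0.6,-0.82,0],[0,0,0.27]],
    [1,[0.6,-0.82,0],[0,0,0.27]],
    [1,[0.6,-0.82,0],[0,0,0.27]]
  ]
}}

```text
time: 2.0
tcp_pos: [0.3322, 0.3983, 0.2565]
ee_rot: [180.0, 0.0, 172.5]
force: [-0.9, 0.6, 1.3]
grip_width: 0.0852
gripper_force: 0.0
```

Emit:
{"api": "move_arm", "payload": {
  "moves": [
    [1,[0.6,-0.82,0],[0,0,0.27]],
    [1,[0.6,-0.82,0],[0,0,0.27]],
    [1,[0.6,-0.82,0],[0,0,0.27]],
    [1,[0.6,-0.82,0],[0,0,0.27]],
    [1,[0.12,-0.82,0],[0,0,0.27]],
    [1,[0.12,-0.82,0],[0,0,0.27]],
    [1,[0.12,-0.82,0],[0,0,0.27]],
    [1,[0.12,-0.82,0],[0,0,0.27]]
  ]
}}

```text
time: 2.8
tcp_pos: [0.418, 0.2015, 0.2564]
ee_rot: [180.0, 0.0, -177.6]
force: [-0.3, 0.1, 0.3]
grip_width: 0.0855
gripper_force: 0.0
```

Emit:
{"api": "move_arm", "payload": {
  "moves": [
    [1,[0.12,-0.82,0],[0,0,0.27]],
    [1,[0.12,-0.82,0],[0,0,0.27]],
    [1,[0.12,-0.82,0],[0,0,0.27]],
    [1,[0.12,-0.82,0],[0,0,0.27]],
    [1,[0.12,-0.82,0],[0,0,0.27]],
    [1,[0.12,-0.82,0],[0,0,0.27]],
    [1,[0.12,-0.82,0],[0,0,0.27]],
    [1,[0,0,0],[0,0,0]]
  ]
}}

```text
time: 3.6
tcp_pos: [0.4435, 0.0267, 0.2567]
ee_rot: [-180.0, 0.0, -169.3]
force: [-0.1, 0.6, -0.2]
grip_width: 0.0856
gripper_force: 0.0
```

```bash
cat >> h.py <<'E'
from scipy.spatial.transform import Rotation as Ro
def wsnap(fn=None):
    s=bot.get_obs();o=bot.read_camera('wrist')
    if fn: cv2.imwrite('pics/'+fn,o['img'][:,:,::-1])
    T=np.eye(4);T[:3,:3]=Ro.from_euler('xyz',s['ee_rot'],degrees=True).as_matrix();T[:3,3]=s['tcp_pos']
    o['T']=T@o['mount'];o['s']=s;return o
def wpx2w(o,uv,z):
    K=o['camera_matrix'];uv=np.atleast_2d(uv).astype(float)
    d=(uv-[K[0,2],K[1,2]])/K[0,0];r=np.linalg.norm(d,axis=1,keepdims=True)+1e-9
    ray=np.hstack([d/r*np.sin(r),np.cos(r)])@o['T'][:3,:3].T;c=o['T'][:3,3]
    return c+ray*((z-c[2])/ray[:,2:])
def wrect(o,m,z,roi=None):
    m=m.astype(np.uint8)
    if roi: k=np.zeros_like(m);k[roi[1]:roi[3],roi[0]:roi[2]]=1;m=m*k
    n,l,st,c=cv2.connectedComponentsWithStats(m);k=1+st[1:,4].argmax()
    ys,xs=np.where(l==k);P=wpx2w(o,np.c_[xs,ys],z)[:,:2]
    r=cv2.minAreaRect((P*1000).astype(np.float32));w=np.linalg.svd(P-P.mean(0),full_matrices=False)[2][0]
    print(len(P),'px',np.c_[xs,ys].mean(0).round(),'mean',P.mean(0).round(4),'rect',np.round(r[0],1),np.round(r[1],1),round(r[2],1),'pca',round(np.degrees(np.arctan2(w[1],w[0])),1))
E
python3 - <<'E'
from h import *
o=wsnap('w1.png');print(o['s']['tcp_pos'],o['s']['ee_rot'],o['s']['joint_positions'],o['s']['time'])
H,S,V=cv2.split(cv2.cvtColor(o['img'],cv2.COLOR_RGB2HSV))
wrect(o,(S>150)&(H>6)&(H<18)&(V>120),.05)
print([ (d['centre'],d['conf']) for d in bot.spot_in('wrist','bin_top')])
E
```

```text
[0.44347692 0.02674587 0.25669727] [-1.79968025e+02  4.88539065e-02 -1.69275834e+02] [-34.53628682  -1.66912501  26.63513409 106.05797733   0.80374242
  75.38511162  92.6111139 ] 3.6
5047 px [228. 155.] mean [0.4338 0.0007] rect [445.2   2.1] [113.1  72.3] 12.4 pca 10.8
[([0.4484, 0.0003, 0.0302], 0.82), ([0.5798, -0.1563, 0.0359], 0.53)]
```

View pics/w1.png

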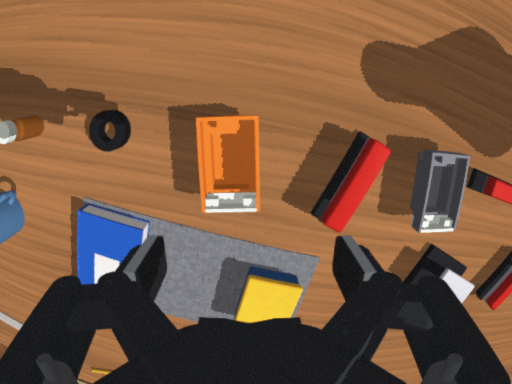

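The bin's rim corners are at about (197,117), (259,116), (257,211) and (202,212), with the white end towards +x. The fitted centre is (445,2) mm with yaw 12.4°. Next I align and descend.

Emit:
{"api": "move_arm", "payload": {
  "moves": [
    [1,[0.06,-0.82,0],[0,0,0.37]],
    [1,[0,0,-1],[0,0,0]],
    [1,[0,0,-1],[0,0,0]],
    [1,[0,0,-1],[0,0,0]],
    [1,[0,0,-1],[0,0,0]],
    [1,[0,0,-1],[0,0,0]],
    [1,[0,0,0],[0,0,0]]
  ]
}}

```text
time: 4.4
tcp_pos: [0.4422, 0.0068, 0.1031]
ee_rot: [180.0, -0.4, -167.2]
force: [-0.3, -0.1, 0.6]
grip_width: 0.0849
gripper_force: 0.0
```

Run:
```python
from h import *
o=wsnap('w2.png');print(o['s']['tcp_pos'],o['s']['ee_rot'])
H,S,V=cv2.split(cv2.cvtColor(o['img'],cv2.COLOR_RGB2HSV))
wrect(o,((S>150)&(H>6)&(H<18)&(V>120)),.05)
```

```text
[0.44217695 0.00683242 0.10307762] [ 179.9947479    -0.39773813 -167.19921905]
14642 px [243. 199.] mean [ 0.4294 -0.0006] rect [444.4   2.2] [113.3  70.2] 12.2 pca 9.8
```

View pics/w2.png

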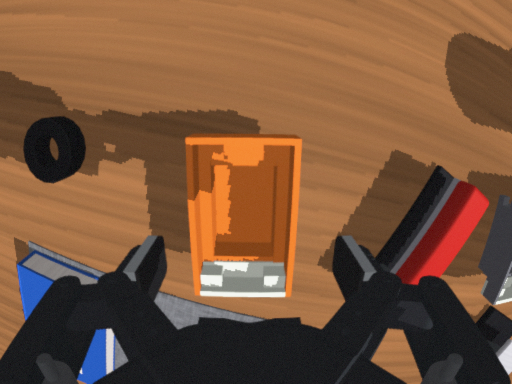

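The jaws straddle the bin, whose rim runs from (187,137) to (300,297). I correct by 2 mm in x and -4.6 mm in y, then go down and close.

Emit:
{"api": "move_arm", "payload": {
  "moves": [
    [1,[0.08,-0.15,-0.6],[0,0,0]],
    [1,[0,0,-0.6],[0,0,0]],
    [1,[0,0,-0.6],[0,0,0]],
    [1,[0,0,-0.35],[0,0,0]],
    [1,[0,0,0],[0,0,0]],
    [0,[0,0,0],[0,0,0]],
    [0,[0,0,0],[0,0,0]],
    [0,[0,0,0],[0,0,0]]
  ]
}}

```text
time: 5.25
tcp_pos: [0.4484, 0.0016, 0.0433]
ee_rot: [180.0, 0.1, -167.3]
force: [-2.3, 1.0, 6.3]
grip_width: 0.0669
gripper_force: 67.5
```

Emit:
{"api": "move_arm", "payload": {
  "moves": [
    [0,[0,0,0],[0,0,0]],
    [0,[0,0,0],[0,0,0]],
    [0,[0,0,0],[0,0,0]]
  ]
}}

```text
time: 5.55
tcp_pos: [0.4483, 0.0017, 0.0433]
ee_rot: [180.0, 0.1, -167.3]
force: [-1.5, 0.7, 5.4]
grip_width: 0.0672
gripper_force: 67.5
```

The grip is on the collar, 67 mm wide. I lift and start the half turn on the way to the grey bin.

Emit:
{"api": "move_arm", "payload": {
  "moves": [
    [0,[0,0,0.5],[0,0,0]],
    [0,[0,0,1],[0,0,0]],
    [0,[0,0,1],[0,0,0]],
    [0,[0,0,1],[0,0,-0.5]],
    [0,[0,0,1],[0,0,-1]],
    [0,[0,0.2,0.5],[0,0,-1]],
    [0,[0,0.2,0],[0,0,-1]],
    [0,[0,0.2,0],[0,0,-1]]
  ]
}}

```text
time: 6.35
tcp_pos: [0.4478, 0.0195, 0.1935]
ee_rot: [179.9, 0.1, 171.9]
force: [-0.1, 1.2, -1.3]
grip_width: 0.0668
gripper_force: 67.5
```

Emit:
{"api": "move_arm", "payload": {
  "moves": [
    [0,[0,0.27,0],[0,0,-1]],
    [0,[0,0.27,0],[0,0,-1]],
    [0,[0,0.27,0],[0,0,-1]],
    [0,[0,0.27,0],[0,0,-1]],
    [0,[0,0.27,0],[0,0,-1]],
    [0,[0,0.27,0],[0,0,-1]],
    [0,[0,0.27,0],[0,0,-1]],
    [0,[0,0.27,0],[0,0,-1]]
  ]
}}

```text
time: 7.15
tcp_pos: [0.4474, 0.0843, 0.1927]
ee_rot: [179.9, 0.0, 135.2]
force: [-0.6, 0.4, -0.8]
grip_width: 0.067
gripper_force: 67.5
```

Emit:
{"api": "move_arm", "payload": {
  "moves": [
    [0,[0,0.27,0],[0,0,-1]],
    [0,[0,0.27,0],[0,0,-1]],
    [0,[0,0.27,0],[0,0,-1]],
    [0,[0,0.27,0],[0,0,-1]],
    [0,[0,0.27,0],[0,0,-1]],
    [0,[0,0.27,0],[0,0,-1]],
    [0,[0,0.27,0],[0,0,-1]],
    [0,[0,0.27,0],[0,0,-1]]
  ]
}}

```text
time: 7.95
tcp_pos: [0.4474, 0.1491, 0.1927]
ee_rot: [179.9, -0.0, 98.5]
force: [0.4, 0.2, -1.4]
grip_width: 0.067
gripper_force: 67.5
```

Emit:
{"api": "move_arm", "payload": {
  "moves": [
    [0,[0,0.27,0],[0,0,-1]],
    [0,[0,0.27,0],[0,0,-1]],
    [0,[0,0.27,0],[0,0,-1]],
    [0,[0,0.27,0],[0,0,-1]],
    [0,[0,0.27,0],[0,0,-1]],
    [0,[0,0.27,0],[0,0,-1]],
    [0,[0,0.27,0],[0,0,-1]],
    [0,[0,0.27,0],[0,0,-1]]
  ]
}}

```text
time: 8.75
tcp_pos: [0.4474, 0.214, 0.1928]
ee_rot: [180.0, -0.1, 61.9]
force: [-0.3, 0.7, -1.0]
grip_width: 0.0669
gripper_force: 67.5
```

Run:
```python
from h import *
o=wsnap('w3.png');print(o['s']['tcp_pos'],o['s']['ee_rot'],o['s']['joint_positions'])
H,S,V=cv2.split(cv2.cvtColor(o['img'],cv2.COLOR_RGB2HSV))
z=o['s']['tcp_pos'][2]-.0433+.05
wrect(o,((S>150)&(H>6)&(H<18)&(V>90)),z)
```

```text
[0.4474496  0.21396848 0.19275166] [ 1.79972911e+02 -6.04544151e-02  6.18607639e+01] [-51.61651165   8.57036217  24.81063314 104.69611535  -3.89447005
  67.49602309 -53.70082078]
28064 px [250. 219.] mean [0.4588 0.2348] rect [453.8 226.2] [92.8 69.6] 61.6 pca -119.3
```

View pics/w3.png

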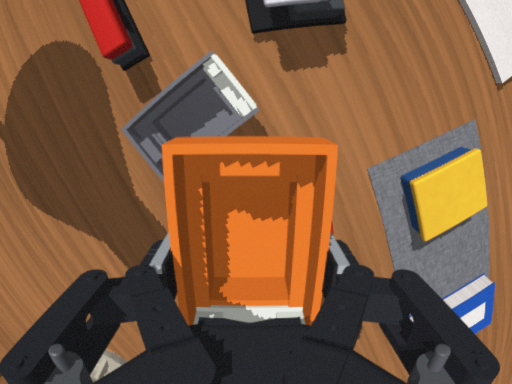

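The orange end edge runs (164,140)–(336,141). The grey rim corners are at (212,54), (257,107) and (124,128). Next I compute the in-hand offset and the grey bin's pose.

Run:
```python
from h import *
np.set_printoptions(precision=4,suppress=True)
s=bot.get_obs();im=cv2.imread('pics/w3.png')
o=bot.read_camera('wrist')
T=np.eye(4);T[:3,:3]=Ro.from_euler('xyz',s['ee_rot'],degrees=True).as_matrix();T[:3,3]=s['tcp_pos'];o['T']=T@o['mount']
z=s['tcp_pos'][2]-.0433+.05
P=wpx2w(o,[(164,140),(250,139),(336,141)],z)
print('tool', (np.c_[P,np.ones(3)]@np.linalg.inv(T).T)[:,:3])
G=wpx2w(o,[(212,54),(257,107),(124,128)],.05);print(G)
a,b,c=G[:,:2];w=b-a;l=a-c
print('W',np.hypot(*w),'L',np.hypot(*l),'yaw',np.degrees(np.arctan2(l[1],l[0])),np.degrees(np.arctan2(w[0],-w[1])),'centre',(b+c)/2)
print('dirs',[ (d['centre'],d['conf']) for d in bot.spot_in('wrist','bin_base')])
```

```text
tool [[ 0.0577 -0.0327 -0.0066]
 [ 0.0575  0.0003 -0.0066]
 [ 0.0573  0.0334 -0.0066]]
[[0.4734 0.3319 0.05  ]
 [0.485  0.2718 0.05  ]
 [0.37   0.3168 0.05  ]]
W 0.06120905289296213 L 0.10454272039914628 yaw 8.336167109130546 10.963789492357812 centre [0.4275 0.2943]
dirs [([0.4317, 0.3061, 0.0272], 0.55)]
```

Emit:
{"api": "move_arm", "payload": {
  "moves": [
    [0,[0,-0.27,0],[0,0,-1]],
    [0,[0,-0.27,0],[0,0,-1]],
    [0,[0,-0.27,0],[0,0,-1]],
    [0,[0,-0.27,0],[0,0,-1]],
    [0,[0,-0.27,0],[0,0,-1]],
    [0,[0,-0.27,0],[0,0,-1]],
    [0,[0,-0.27,0],[0,0,-1]],
    [0,[0,-0.27,0],[0,0,-1]]
  ]
}}

```text
time: 9.7
tcp_pos: [0.4474, 0.1478, 0.1922]
ee_rot: [-180.0, -0.0, 25.3]
force: [0.0, 0.1, -1.6]
grip_width: 0.067
gripper_force: 67.5
```

Emit:
{"api": "move_arm", "payload": {
  "moves": [
    [0,[0,0,0],[0,0,-1]],
    [0,[0,0,0],[0,0,-1]],
    [0,[0,0,0],[0,0,-1]],
    [0,[0,0,0],[0,0,-0.3]],
    [0,[0,0,0],[0,0,0]]
  ]
}}

```text
time: 10.2
tcp_pos: [0.4473, 0.1485, 0.1921]
ee_rot: [-180.0, -0.0, 10.4]
force: [0.2, -0.6, -1.5]
grip_width: 0.0668
gripper_force: 67.5
```

Run:
```python
from h import *
o=wsnap('w4.png');print(o['s']['tcp_pos'],o['s']['ee_rot'],o['s']['joint_positions'])
import pickle;pickle.dump({k:o[k] for k in('T','camera_matrix','s')},open('w4.pkl','wb'))
im=o['img'];cv2.imwrite('pics/w4c.png',cv2.resize(im[60:360,0:250,::-1],None,fx=2,fy=2,interpolation=cv2.INTER_CUBIC))
```

```text
[0.44734905 0.14848784 0.19206056] [-1.79985437e+02 -2.03620641e-02  1.03704332e+01] [-51.25575102   5.4240717   31.08384636 108.29753444  -3.04955197
  67.06008968 -98.72658246]
```

View pics/w4c.png

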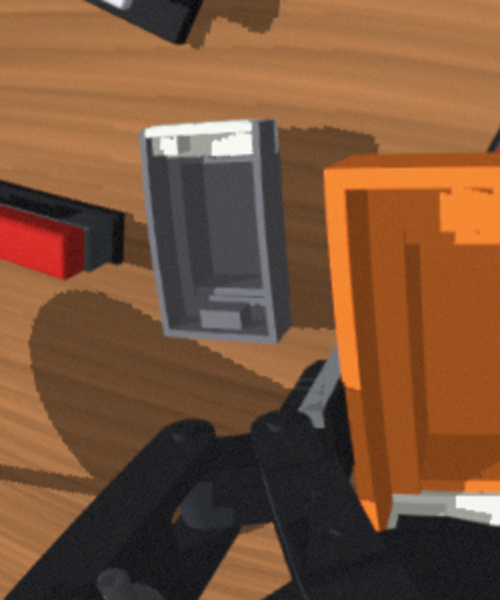

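The grey rim's outer corners in full-image pixels are about (71.5,125.5), (129,121), (82.5,227.5) and (139,231).

Run:
```python
from h import *
import pickle
np.set_printoptions(precision=4,suppress=True)
o=pickle.load(open('w4.pkl','rb'))
G=wpx2w(o,[(71.5,125.5),(129,121),(82.5,227.5),(139,231)],.05)[:,:2]
print(G,G.mean(0));fl,fr,nl,nr=G
l=(fl+fr-nl-nr)/2;w=(fl+nl-fr-nr)/2
print(np.hypot(*l),np.hypot(*w),np.degrees(np.arctan2(l[1],l[0])),np.degrees(np.arctan2(-w[0],w[1])))
yaw=np.radians(10);c=G.mean(0);print('TCP target',c-.003*np.array([np.cos(yaw),np.sin(yaw)]),o['s']['tcp_pos'])
```

```text
[[0.4739 0.3307]
 [0.4854 0.2668]
 [0.3665 0.3153]
 [0.3778 0.2482]] [0.4259 0.2903]
0.10879418525267859 0.06650279191888978 8.998808914724375 9.876675224168768
TCP target [0.4229 0.2898] [0.4473 0.1485 0.1921]
```

Emit:
{"api": "move_arm", "payload": {
  "moves": [
    [0,[-0.136,0.786,0],[0,0,-0.2]],
    [0,[-0.136,0.786,0],[0,0,0]],
    [0,[-0.136,0.786,0],[0,0,0]],
    [0,[-0.136,0.786,0],[0,0,0]],
    [0,[-0.136,0.786,0],[0,0,0]],
    [0,[-0.136,0.786,0],[0,0,0]],
    [0,[0,0,-1],[0,0,0]],
    [0,[0,0,-1],[0,0,0]]
  ]
}}

```text
time: 11.05
tcp_pos: [0.4231, 0.2918, 0.1317]
ee_rot: [-179.9, -0.1, 9.6]
force: [-0.2, -1.0, -1.7]
grip_width: 0.0671
gripper_force: 67.7
```

Emit:
{"api": "move_arm", "payload": {
  "moves": [
    [0,[0,0,-0.6],[0,0,0]],
    [0,[0,0,0],[0,0,0]],
    [0,[0,0,0],[0,0,0]]
  ]
}}

```text
time: 11.35
tcp_pos: [0.4231, 0.2903, 0.1142]
ee_rot: [180.0, -0.0, 9.4]
force: [0.7, -0.2, -0.7]
grip_width: 0.067
gripper_force: 67.6
```

Emit:
{"api": "move_arm", "payload": {
  "moves": [
    [0,[0,0,-0.3],[0,0,0]],
    [0,[0,0,-0.3],[0,0,0]],
    [0,[0,0,-0.2],[0,0,0]],
    [0,[0,0,-0.06],[0,0,0]],
    [0,[0,0,0],[0,0,0]]
  ]
}}

```text
time: 11.85
tcp_pos: [0.4227, 0.2903, 0.0878]
ee_rot: [180.0, 0.0, 9.4]
force: [0.0, -0.6, -1.5]
grip_width: 0.0669
gripper_force: 67.8
```

Emit:
{"api": "move_arm", "payload": {
  "moves": [
    [0,[0,0,-0.04],[0,0,0]],
    [0,[0,0,-0.03],[0,0,0]],
    [0,[0,0,0],[0,0,0]]
  ]
}}

```text
time: 12.15
tcp_pos: [0.4232, 0.2905, 0.0873]
ee_rot: [-179.9, -0.0, 9.3]
force: [-4.7, -2.7, 12.9]
grip_width: 0.0669
gripper_force: 69.4
```

Contact came at the height expected for the lugs. I release gently and rise.

Emit:
{"api": "move_arm", "payload": {
  "moves": [
    [0.9,[0,0,0],[0,0,0]],
    [1,[0,0,0],[0,0,0]],
    [1,[0,0,0],[0,0,0]],
    [1,[0,0,0.5],[0,0,0]],
    [1,[0,0,1],[0,0,0]],
    [1,[0,0,1],[0,0,0]],
    [1,[0,0,1],[0,0,0]],
    [1,[0,0,1],[0,0,0]]
  ]
}}

```text
time: 12.95
tcp_pos: [0.4227, 0.2903, 0.222]
ee_rot: [180.0, -0.0, 9.3]
force: [-0.4, 0.1, 0.0]
grip_width: 0.085
gripper_force: 0.0
```

Run:
```python
from h import *
o=wsnap('w5.png');print(o['s']['tcp_pos'],o['s']['ee_rot'])
import pickle;pickle.dump({k:o[k] for k in('T','camera_matrix','s')},open('w5.pkl','wb'))
H,S,V=cv2.split(cv2.cvtColor(o['img'],cv2.COLOR_RGB2HSV))
m=((S>150)&(H>6)&(H<18)&(V>90))
wrect(o,m,.094)
s=snap('side')['img'][130:230,150:290,::-1]
cv2.imwrite('pics/both.png',np.hstack([o['img'][:,:,::-1],cv2.copyMakeBorder(cv2.resize(s,None,fx=2,fy=2),0,184,0,0,cv2.BORDER_CONSTANT)]))
```

```text
[0.42272608 0.29025946 0.22201111] [ 1.79998877e+02 -1.65092105e-03  9.34969025e+00]
8255 px [249. 170.] mean [0.4371 0.2922] rect [425.  290.1] [113.2  71.3] 9.3 pca -171.2
```

View pics/both.png

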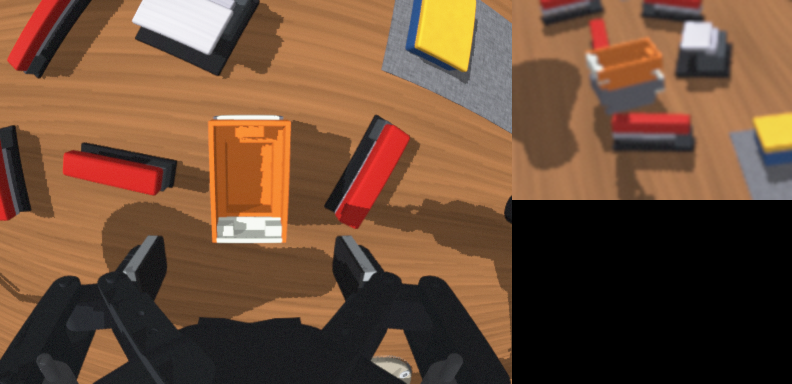

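The orange bin stands on the grey one: its rim spans (209,118)–(290,242), with the centre at (425,290) mm, yaw 9.3° and the white end nearest the robot. Next is the jar, turning the jaws to close along x.

Emit:
{"api": "move_arm", "payload": {
  "moves": [
    [1,[0.1,-0.815,0],[0,0,0.8]],
    [1,[0.1,-0.815,0],[0,0,0.8]],
    [1,[0.1,-0.815,0],[0,0,0.8]],
    [1,[0.1,-0.815,0],[0,0,0.8]],
    [1,[0.1,-0.815,0],[0,0,0.8]],
    [1,[0.1,-0.815,0],[0,0,0.8]],
    [1,[0.1,-0.815,0],[0,0,0.8]],
    [1,[0.1,-0.815,0],[0,0,0.8]]
  ]
}}

```text
time: 13.85
tcp_pos: [0.4466, 0.0937, 0.2203]
ee_rot: [-180.0, 0.0, 38.8]
force: [0.1, -0.5, -0.0]
grip_width: 0.0853
gripper_force: 0.0
```

Emit:
{"api": "move_arm", "payload": {
  "moves": [
    [1,[0,-0.815,0],[0,0,0.8]],
    [1,[0,-0.815,0],[0,0,0.8]],
    [1,[0,-0.815,0],[0,0,0.8]],
    [1,[0,-0.815,0],[0,0,0.8]],
    [1,[0,-0.815,0],[0,0,0.8]],
    [1,[0,-0.815,0],[0,0,0.8]],
    [1,[0,-0.815,0],[0,0,0.8]],
    [1,[0,-0.815,0],[0,0,0.8]]
  ]
}}

```text
time: 14.65
tcp_pos: [0.4465, -0.1018, 0.2204]
ee_rot: [-180.0, 0.0, 68.2]
force: [0.0, -0.7, -0.1]
grip_width: 0.085
gripper_force: 0.0
```

Emit:
{"api": "move_arm", "payload": {
  "moves": [
    [1,[0,-0.815,0],[0,0,0.8]],
    [1,[0,-0.815,0],[0,0,0.8]],
    [1,[0,-0.815,0],[0,0,0.8]],
    [1,[0,-0.815,0],[0,0,0.8]],
    [1,[0,-0.7,0],[0,0,0]],
    [1,[0,0,0],[0,0,0]],
    [1,[0,0,0],[0,0,0]]
  ]
}}

```text
time: 15.35
tcp_pos: [0.4465, -0.2196, 0.2203]
ee_rot: [-179.9, 0.0, 82.6]
force: [0.3, 0.7, 0.3]
grip_width: 0.0854
gripper_force: 0.0
```

Run:
```python
from h import *
o=wsnap('w6.png');print(o['s']['tcp_pos'],o['s']['ee_rot'],o['s']['joint_positions'])
H,S,V=cv2.split(cv2.cvtColor(o['img'],cv2.COLOR_RGB2HSV))
for n in('jar','tape'):print(n,[ (d['centre'],d['conf']) for d in bot.spot_in('wrist',n)])
wrect(o,(S<45)&(V>150),.08)
```

```text
[ 0.44650067 -0.21963469  0.22029363] [-1.79935079e+02  9.46021693e-03  8.26133327e+01] [-22.82571469   9.44608404  50.93713604 102.93012265  -7.69837791
  71.30070843  22.83038127]
jar [([0.4431, -0.2872, 0.0697], 0.69)]
tape [([0.4392, -0.1631, 0.027], 0.76)]
1754 px [416.  93.] mean [ 0.615  -0.1519] rect [ 616.2 -152. ] [33.9 58.9] 85.8 pca -3.8
```

View pics/w6.png

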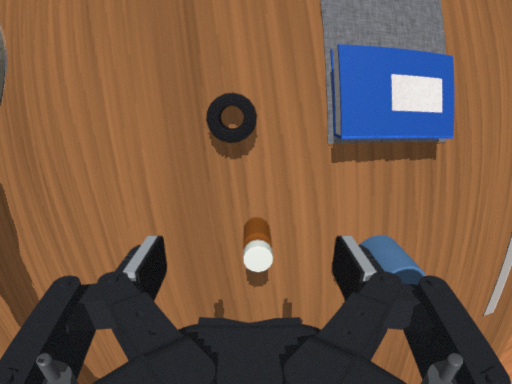

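Run:
```python
from h import *
o=wsnap()
H,S,V=cv2.split(cv2.cvtColor(o['img'],cv2.COLOR_RGB2HSV))
wrect(o,(S<60)&(V>120),.08,(235,230,285,285))
wrect(o,(V<70),.024,(195,80,270,142))
print(wpx2w(o,[(258,256),(232,115)],.08),wpx2w(o,[(375,238),(425,275)],.085))
```

```text
772 px [257. 257.] mean [ 0.4445 -0.2948] rect [ 444.  -295.3] [37.  28.8] 84.5 pca -95.0
1520 px [231. 119.] mean [ 0.434  -0.1618] rect [ 433.9 -160.7] [49.9 51.7] 82.5 pca 168.3
[[ 0.44569918 -0.29378727  0.08      ]
 [ 0.43951569 -0.15636298  0.08      ]] [[ 0.56510197 -0.28973971  0.085     ]
 [ 0.63495144 -0.35170698  0.085     ]]
```

Emit:
{"api": "move_arm", "payload": {
  "moves": [
    [1,[-0.02,-0.63,0],[0,0,0]],
    [1,[-0.02,-0.63,0],[0,0,0]],
    [1,[-0.02,-0.63,0],[0,0,0]],
    [1,[0,-0.63,0],[0,0,0]],
    [1,[0,0,-0.8],[0,0,0]],
    [1,[0,0,-0.8],[0,0,0]],
    [1,[0,0,0],[0,0,0]]
  ]
}}

```text
time: 16.25
tcp_pos: [0.4439, -0.2933, 0.1702]
ee_rot: [-179.7, -0.1, 82.8]
force: [-0.0, 0.4, 0.5]
grip_width: 0.0854
gripper_force: 0.0
```

Emit:
{"api": "move_arm", "payload": {
  "moves": [
    [1,[0.03,-0.05,-0.8],[0,0,0]],
    [1,[0,0,-0.8],[0,0,0]],
    [1,[0,0,-0.8],[0,0,0]],
    [1,[0,0,-0.8],[0,0,0]],
    [1,[0,0,-0.2],[0,0,0]],
    [1,[0,0,0],[0,0,0]],
    [0,[0,0,0],[0,0,0]],
    [0,[0,0,0],[0,0,0]]
  ]
}}

```text
time: 17.05
tcp_pos: [0.4468, -0.2972, 0.0724]
ee_rot: [179.9, 0.0, 82.7]
force: [0.0, 0.2, -0.8]
grip_width: 0.0594
gripper_force: 0.0
```

Emit:
{"api": "move_arm", "payload": {
  "moves": [
    [0,[0,0,0],[0,0,0]],
    [0,[0,0,0],[0,0,0]],
    [0,[0,0,0],[0,0,0]],
    [0,[0,0,0],[0,0,0]],
    [0,[0,0,0],[0,0,0]]
  ]
}}

```text
time: 17.55
tcp_pos: [0.4462, -0.297, 0.0717]
ee_rot: [179.9, -0.0, 82.7]
force: [-2.3, 1.7, 6.1]
grip_width: 0.0289
gripper_force: 58.7
```

Emit:
{"api": "move_arm", "payload": {
  "moves": [
    [0,[0,0,0.5],[0,0,0]],
    [0,[0,0,1],[0,0,0]],
    [0,[0,0,1],[0,0,0]],
    [0,[0,0,1],[0,0,0]],
    [0,[0,0,1],[0,0,0]],
    [0,[0,0.4,1],[0,0,0]],
    [0,[0,0.7,0.3],[0,0,0.2]],
    [0,[0,0.7,0],[0,0,0.2]]
  ]
}}

```text
time: 18.35
tcp_pos: [0.4462, -0.2434, 0.2476]
ee_rot: [179.8, 0.0, 84.4]
force: [0.7, 0.5, -1.1]
grip_width: 0.0286
gripper_force: 59.2
```

Emit:
{"api": "move_arm", "payload": {
  "moves": [
    [0,[0,0.7,0],[0,0,0.2]],
    [0,[0,0.7,0],[0,0,0.2]],
    [0,[0,0.7,0],[0,0,0.2]],
    [0,[0,0.7,0],[0,0,0.2]],
    [0,[0,0.7,0],[0,0,0.2]],
    [0,[0,0.7,0],[0,0,0.2]],
    [0,[0,0.7,0],[0,0,0.2]],
    [0,[0,0.7,0],[0,0,0.2]]
  ]
}}

```text
time: 19.15
tcp_pos: [0.4457, -0.0744, 0.2458]
ee_rot: [180.0, -0.0, 91.8]
force: [-0.1, 0.6, -0.9]
grip_width: 0.0291
gripper_force: 59.2
```

Emit:
{"api": "move_arm", "payload": {
  "moves": [
    [0,[0,0.7,0],[0,0,0.2]],
    [0,[0,0.7,0],[0,0,0.2]],
    [0,[0,0.7,0],[0,0,0.2]],
    [0,[0,0.7,0],[0,0,0.2]],
    [0,[0,0.7,0],[0,0,0.2]],
    [0,[0,0.7,0],[0,0,0.2]],
    [0,[0,0.7,0],[0,0,0.2]],
    [0,[0,0.7,0],[0,0,0.2]]
  ]
}}

```text
time: 19.95
tcp_pos: [0.4459, 0.0948, 0.245]
ee_rot: [180.0, -0.0, 99.3]
force: [0.1, 0.2, -0.9]
grip_width: 0.029
gripper_force: 59.2
```

Emit:
{"api": "move_arm", "payload": {
  "moves": [
    [0,[-0.1,0.7,0],[0,0,0]],
    [0,[-0.1,0.7,0],[0,0,0]],
    [0,[-0.1,0.7,0],[0,0,0]],
    [0,[-0.1,0.7,0],[0,0,0]],
    [0,[-0.1,0.7,0],[0,0,0]],
    [0,[-0.1,0.7,0],[0,0,0]],
    [0,[0,0,0],[0,0,0]]
  ]
}}

```text
time: 20.65
tcp_pos: [0.4267, 0.2233, 0.2444]
ee_rot: [-180.0, -0.0, 99.5]
force: [0.7, 1.1, -0.1]
grip_width: 0.0291
gripper_force: 59.2
```

Emit:
{"api": "move_arm", "payload": {
  "moves": [
    [0,[-0.02,0.7,0],[0,0,0]],
    [0,[-0.02,0.7,0],[0,0,0]],
    [0,[0,0.7,0],[0,0,0]],
    [0,[0,0.05,0],[0,0,0]],
    [0,[0,0,-0.8],[0,0,0]],
    [0,[0,0,0],[0,0,0]]
  ]
}}

```text
time: 21.25
tcp_pos: [0.4255, 0.2833, 0.2182]
ee_rot: [-179.8, 0.2, 99.2]
force: [0.1, -0.3, -1.5]
grip_width: 0.0289
gripper_force: 59.3
```

Run:
```python
from h import *
o=wsnap();print(o['s']['tcp_pos'],o['s']['ee_rot'])
H,S,V=cv2.split(cv2.cvtColor(o['img'],cv2.COLOR_RGB2HSV))
cv2.imwrite('pics/w7.png',cv2.resize(o['img'][150:350,130:390,::-1],None,fx=2.5,fy=2.5,interpolation=cv2.INTER_CUBIC))
z=o['s']['tcp_pos'][2]-.0717
wrect(o,(S<60)&(V>120),z+.08,(220,150,290,330))
```

```text
[0.42549246 0.28328408 0.21824341] [-1.79764307e+02  1.68931410e-01  9.92232466e+01]
3642 px [250. 270.] mean [0.4248 0.2855] rect [425.6 284.8] [26.8 35.8] 6.6 pca -81.6
```

View pics/w7.png

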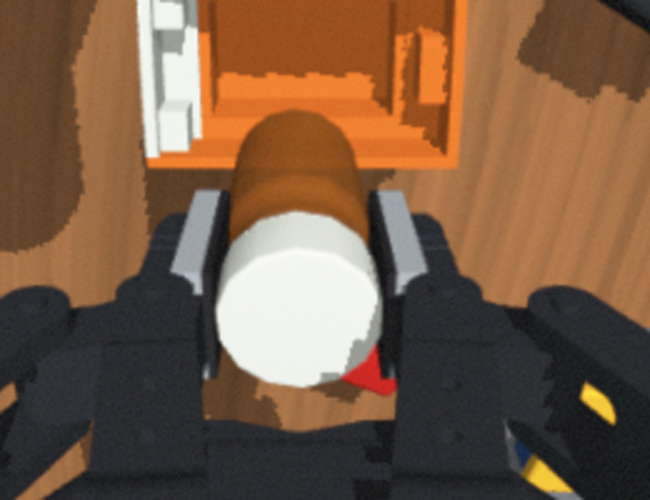

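The jar hangs straight in the jaws, with its cap centred on them. I shift +5 mm in y and lower into the bin.

Emit:
{"api": "move_arm", "payload": {
  "moves": [
    [0,[0,0.18,0],[0,0,0]],
    [0,[0,0,0],[0,0,0]],
    [0,[0,0,-0.7],[0,0,0]],
    [0,[0,0,-0.7],[0,0,0]],
    [0,[0,0,-0.5],[0,0,0]],
    [0,[0,0,-0.4],[0,0,0]],
    [0,[0,0,0],[0,0,0]],
    [0,[0,0,0],[0,0,0]]
  ]
}}

```text
time: 22.1
tcp_pos: [0.4271, 0.2894, 0.1526]
ee_rot: [180.0, -0.0, 99.2]
force: [0.2, -1.1, -1.1]
grip_width: 0.0286
gripper_force: 59.3
```

Emit:
{"api": "move_arm", "payload": {
  "moves": [
    [0,[-0.04,0,-0.4],[0,0,0]],
    [0,[0,0,-0.35],[0,0,0]],
    [0,[0,0,-0.2],[0,0,0]],
    [0,[0,0,0],[0,0,0]],
    [0,[0,0,0],[0,0,0]]
  ]
}}

```text
time: 22.6
tcp_pos: [0.4255, 0.2891, 0.1232]
ee_rot: [-180.0, 0.0, 99.2]
force: [0.1, 0.6, -1.2]
grip_width: 0.0285
gripper_force: 59.3
```

Emit:
{"api": "move_arm", "payload": {
  "moves": [
    [0,[0,0,-0.06],[0,0,0]],
    [0,[0,0,-0.04],[0,0,0]],
    [0,[0,0,0],[0,0,0]]
  ]
}}

```text
time: 22.9
tcp_pos: [0.4255, 0.2892, 0.1204]
ee_rot: [-180.0, -0.0, 99.2]
force: [0.7, 1.2, -1.2]
grip_width: 0.029
gripper_force: 59.3
```

Emit:
{"api": "move_arm", "payload": {
  "moves": [
    [0,[0,0,-0.04],[0,0,0]],
    [0,[0,0,0],[0,0,0]]
  ]
}}

```text
time: 23.1
tcp_pos: [0.4257, 0.2893, 0.1198]
ee_rot: [180.0, -0.0, 99.2]
force: [-2.1, -0.8, 4.6]
grip_width: 0.0288
gripper_force: 59.9
```

Emit:
{"api": "move_arm", "payload": {
  "moves": [
    [0.4,[0,0,0],[0,0,0]],
    [0.6,[0,0,0],[0,0,0]],
    [0.6,[0,0,0],[0,0,0]],
    [0.6,[0,0,0],[0,0,0]],
    [0.6,[0,0,0.3],[0,0,0]],
    [0.6,[0,0,0.8],[0,0,0]],
    [0.6,[0,0,1],[0,0,0]],
    [0.6,[0,0,1],[0,0,0]]
  ]
}}

```text
time: 23.9
tcp_pos: [0.4254, 0.2889, 0.2137]
ee_rot: [-180.0, 0.0, 99.2]
force: [1.0, 0.1, -0.8]
grip_width: 0.0515
gripper_force: 0.0
```

Emit:
{"api": "move_arm", "payload": {
  "moves": [
    [0.8,[0,0,0.6],[0,0,0]],
    [1,[0,0,0],[0,0,0]]
  ]
}}

```text
time: 24.1
tcp_pos: [0.4269, 0.29, 0.2339]
ee_rot: [179.7, -0.2, 99.2]
force: [-0.6, 0.8, 0.8]
grip_width: 0.0778
gripper_force: 0.0
```

Run:
```python
from h import *
o=wsnap();print(o['s']['tcp_pos'],o['s']['ee_rot'])
s=snap('side')['img'][110:230,150:310,::-1]
w=cv2.resize(o['img'][100:384,90:430,::-1],(460,384))
cv2.imwrite('pics/b2.png',np.hstack([w,cv2.copyMakeBorder(cv2.resize(s,None,fx=2,fy=2),0,144,0,0,cv2.BORDER_CONSTANT)]))
H,S,V=cv2.split(cv2.cvtColor(o['img'],cv2.COLOR_RGB2HSV))
wrect(o,(S<60)&(V>120),.128,(230,200,285,310))
```

```text
[0.42692632 0.2899595  0.23386099] [179.72165714  -0.19430496  99.17914421]
433 px [246. 206.] mean [0.4258 0.2803] rect [426.8 279.3] [27.1 12.8] 9.1 pca 11.2
```

View pics/b2.png

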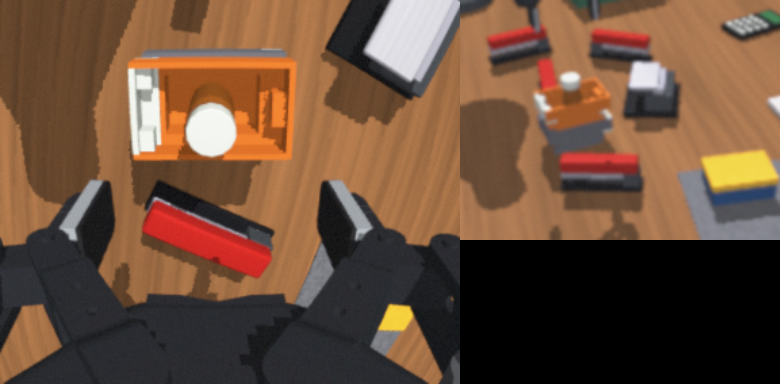

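The jar's cap sits centred in the orange bin at about (210,130) in the composite, and the stack is level in the side view. The stapler is next, and this wrist view can already measure it.

Emit:
{"api": "move_arm", "payload": {
  "moves": [
    [1,[0.05,-0.7,0],[0,0,1]],
    [1,[0.05,-0.7,0],[0,0,1]],
    [1,[0.05,-0.7,0],[0,0,1]],
    [1,[0.05,-0.7,0],[0,0,1]],
    [1,[0.05,-0.7,0],[0,0,1]],
    [1,[0.05,-0.7,0],[0,0,1]],
    [1,[0,0,0],[0,0,1]],
    [1,[0,0,0],[0,0,1]]
  ]
}}

```text
time: 25.0
tcp_pos: [0.434, 0.1621, 0.2291]
ee_rot: [-179.9, -0.0, 136.0]
force: [-0.3, -0.5, 0.3]
grip_width: 0.085
gripper_force: 0.0
```

Emit:
{"api": "move_arm", "payload": {
  "moves": [
    [1,[0,0,0],[0,0,1]],
    [1,[0,0,0],[0,0,1]],
    [1,[0,0,0],[0,0,1]],
    [1,[0,0,0],[0,0,1]],
    [1,[0,0,0],[0,0,1]],
    [1,[0,0,0],[0,0,0.8]],
    [1,[0,0,0],[0,0,0]]
  ]
}}

```text
time: 25.7
tcp_pos: [0.4339, 0.1629, 0.2291]
ee_rot: [-179.9, -0.1, 162.5]
force: [0.0, -0.7, 0.3]
grip_width: 0.0859
gripper_force: 0.0
```

Run:
```python
from h import *
o=wsnap('w8.png');print(o['s']['tcp_pos'],o['s']['ee_rot'],o['s']['joint_positions'])
H,S,V=cv2.split(cv2.cvtColor(o['img'],cv2.COLOR_RGB2HSV))
wrect(o,(S>150)&((H<6)|(H>172)),.054,(160,60,340,330))
wrect(o,(S>150)&((H<6)|(H>172))&(V>180),.054,(160,60,340,330))
```

```text
[0.43390769 0.16287763 0.22911395] [-1.79901105e+02 -8.25561253e-02  1.62502561e+02] [-48.76901028   2.4504156   25.17251373 105.94703336  -1.07458879
  71.96523423  49.22097715]
3058 px [247. 178.] mean [0.437  0.1583] rect [439.9 157.2] [ 28.3 119.4] 72.3 pca -17.6
2585 px [248. 180.] mean [0.4387 0.1586] rect [441.  157.9] [ 24.4 115.3] 72.5 pca -17.3
```

View pics/w8.png

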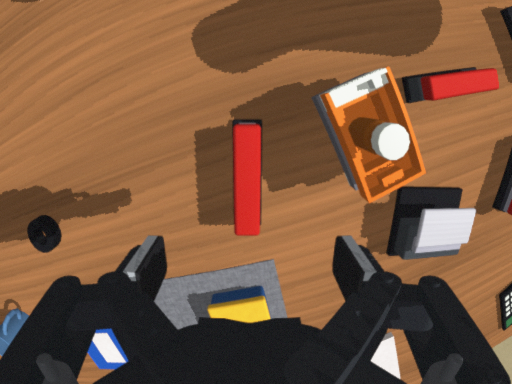

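The chosen stapler's red arm runs (235,122)–(262,234), centred at (440,157.5) mm with yaw -17.5°. The jaws are parallel to it, so I descend.

Emit:
{"api": "move_arm", "payload": {
  "moves": [
    [1,[0.2,-0.18,0],[0,0,0]],
    [1,[0,0,-0.8],[0,0,0]],
    [1,[0,0,-0.8],[0,0,0]],
    [1,[0,0,-0.8],[0,0,0]],
    [1,[0,0,-0.8],[0,0,0]],
    [1,[0,0,0],[0,0,0]],
    [1,[0,0,0],[0,0,0]]
  ]
}}

```text
time: 26.45
tcp_pos: [0.4407, 0.1573, 0.1344]
ee_rot: [-179.9, -0.0, 162.4]
force: [-0.2, 0.9, 0.4]
grip_width: 0.0854
gripper_force: 0.0
```

Emit:
{"api": "move_arm", "payload": {
  "moves": [
    [1,[0,0,-0.8],[0,0,0]],
    [1,[0,0,-0.8],[0,0,0]],
    [1,[0,0,-0.8],[0,0,0]],
    [1,[0,0,-0.28],[0,0,0]],
    [1,[0,0,0],[0,0,0]],
    [0,[0,0,0],[0,0,0]],
    [0,[0,0,0],[0,0,0]],
    [0,[0,0,0],[0,0,0]]
  ]
}}

```text
time: 27.25
tcp_pos: [0.4413, 0.1581, 0.0549]
ee_rot: [179.9, 0.1, 162.4]
force: [-0.1, -0.2, 1.0]
grip_width: 0.0434
gripper_force: 0.0
```

Emit:
{"api": "move_arm", "payload": {
  "moves": [
    [0,[0,0,0],[0,0,0]],
    [0,[0,0,0],[0,0,0]],
    [0,[0,0,0],[0,0,0]],
    [0,[0,0,0],[0,0,0]]
  ]
}}

```text
time: 27.65
tcp_pos: [0.4409, 0.158, 0.0546]
ee_rot: [179.9, 0.0, 162.4]
force: [-1.9, -1.4, 7.6]
grip_width: 0.027
gripper_force: 59.2
```

Emit:
{"api": "move_arm", "payload": {
  "moves": [
    [0,[0,0,0.5],[0,0,0]],
    [0,[0,0,1],[0,0,0]],
    [0,[0,0,1],[0,0,0]],
    [0,[0,0,1],[0,0,0]],
    [0,[0.66,-0.63,0],[0,0,0.3]],
    [0,[0.66,-0.63,0],[0,0,0.3]],
    [0,[0.66,-0.63,0],[0,0,0.3]],
    [0,[0.66,-0.63,0],[0,0,0.3]]
  ]
}}

```text
time: 28.45
tcp_pos: [0.5202, 0.0815, 0.1588]
ee_rot: [180.0, -0.0, 168.0]
force: [0.2, 0.5, -2.1]
grip_width: 0.0267
gripper_force: 59.8
```

Emit:
{"api": "move_arm", "payload": {
  "moves": [
    [0,[0.66,-0.63,0],[0,0,0.3]],
    [0,[0.66,-0.63,0],[0,0,0.3]],
    [0,[0.66,-0.63,0],[0,0,0.3]],
    [0,[0.66,-0.63,0],[0,0,0.3]],
    [0,[0.66,-0.63,0],[0,0,0.3]],
    [0,[0.66,-0.63,0],[0,0,0.15]],
    [0,[0,0,0],[0,0,0]],
    [0,[0,0,0],[0,0,0]]
  ]
}}

```text
time: 29.25
tcp_pos: [0.6382, -0.0318, 0.1582]
ee_rot: [-180.0, -0.1, 175.4]
force: [0.2, 0.4, -1.8]
grip_width: 0.0274
gripper_force: 59.7
```

Run:
```python
from h import *
o=wsnap();print(o['s']['tcp_pos'],o['s']['ee_rot'],o['s']['joint_positions'])
t=snap('top')['img'][90:240,200:400,::-1]
cv2.imwrite('pics/w9.png',np.hstack([cv2.resize(o['img'][:,:,::-1],(480,360)),cv2.copyMakeBorder(cv2.resize(t,None,fx=1.6,fy=1.6),0,120,0,0,cv2.BORDER_CONSTANT)]))
```

```text
[ 0.63822535 -0.03181039  0.15816105] [-1.79973623e+02 -7.69153530e-02  1.75432608e+02] [-21.21249653  29.41765228  30.13636647  84.9048216  -15.19949274
  69.84627456  96.41185069]
```

View pics/w9.png

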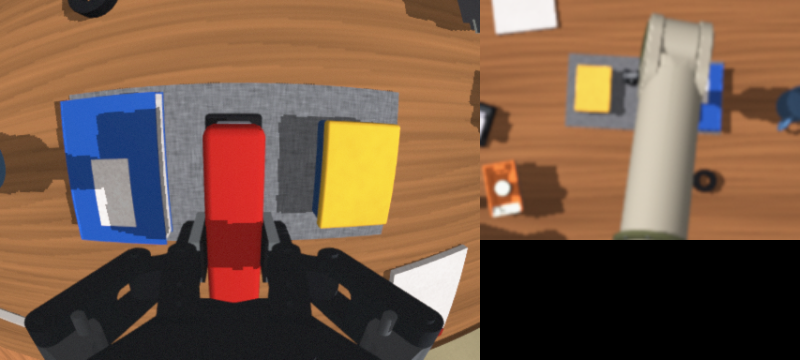

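The stapler hangs parallel between the book (left) and the tin (right), with its centre line at about column 234 of the composite. I measure both now to confirm the midpoint.

Run:
```python
from h import *
o=wsnap()
H,S,V=cv2.split(cv2.cvtColor(o['img'],cv2.COLOR_RGB2HSV))
wrect(o,(S>120)&(H>20)&(H<33)&(V>100),.042)
wrect(o,cv2.morphologyEx(((S>90)&(H>100)&(H<125)).astype(np.uint8),cv2.MORPH_CLOSE,np.ones((25,25))),.034,(50,60,185,300))
print(wpx2w(o,[(66,107),(172,98),(88,257),(176,260)],.034))
```

```text
8596 px [379. 185.] mean [0.6419 0.0839] rect [644.5  85.8] [ 79.1 102.8] 85.9 pca -2.4
13769 px [126. 173.] mean [ 0.6156 -0.1415] rect [ 625.2 -147.3] [109.5 149.9] 85.9 pca -3.7
[[ 0.54663662 -0.19205049  0.034     ]
 [ 0.55545136 -0.0876538   0.034     ]
 [ 0.69846308 -0.20389013  0.034     ]
 [ 0.70278262 -0.10581262  0.034     ]]
```

Emit:
{"api": "move_arm", "payload": {
  "moves": [
    [0,[0.05,-0.04,-0.7],[0,0,0]],
    [0,[0,0,-0.7],[0,0,0]],
    [0,[0,0,-0.7],[0,0,0]],
    [0,[0,0,-0.7],[0,0,0]],
    [0,[0,0,-0.4],[0,0,0]],
    [0,[0,0,0],[0,0,0]],
    [0,[0,0,0],[0,0,0]]
  ]
}}

```text
time: 30.1
tcp_pos: [0.6403, -0.0321, 0.0635]
ee_rot: [180.0, 0.0, 175.5]
force: [-0.1, -0.1, -1.7]
grip_width: 0.0268
gripper_force: 59.7
```

Emit:
{"api": "move_arm", "payload": {
  "moves": [
    [0,[0,0,-0.13],[0,0,0]],
    [0,[0,0,-0.09],[0,0,0]],
    [0,[0,0,0],[0,0,0]]
  ]
}}

```text
time: 30.4
tcp_pos: [0.6405, -0.0325, 0.0568]
ee_rot: [180.0, 0.1, 175.5]
force: [0.5, -1.0, -0.5]
grip_width: 0.027
gripper_force: 59.8
```

Emit:
{"api": "move_arm", "payload": {
  "moves": [
    [0,[0,0,-0.04],[0,0,0]],
    [0,[0,0,0],[0,0,0]],
    [0.4,[0,0,0],[0,0,0]],
    [0.7,[0,0,0],[0,0,0]],
    [0.7,[0,0,0],[0,0,0]],
    [0.7,[0,0,0],[0,0,0]],
    [0.7,[0,0,0.5],[0,0,0]],
    [0.7,[0,0,1],[0,0,0]]
  ]
}}

```text
time: 31.2
tcp_pos: [0.6384, -0.0322, 0.0988]
ee_rot: [-180.0, -0.3, 175.5]
force: [0.6, -0.4, 0.2]
grip_width: 0.0598
gripper_force: 0.0
```

Emit:
{"api": "move_arm", "payload": {
  "moves": [
    [1,[0,0,1],[0,0,0]],
    [1,[-0.7,-0.5,1],[0,0,0]],
    [1,[-0.7,-0.5,0.5],[0,0,0]],
    [1,[-0.7,-0.5,0],[0,0,0]],
    [1,[-0.7,-0.5,0],[0,0,0]],
    [1,[-0.7,-0.5,0],[0,0,0]],
    [1,[-0.7,-0.5,0],[0,0,0]],
    [1,[-0.7,-0.5,0],[0,0,0]]
  ]
}}

```text
time: 32.0
tcp_pos: [0.4923, -0.1382, 0.1761]
ee_rot: [180.0, 0.1, 175.5]
force: [-0.5, -0.0, -0.1]
grip_width: 0.0854
gripper_force: 0.0
```

Emit:
{"api": "move_arm", "payload": {
  "moves": [
    [1,[-0.7,-0.4,0],[0,0,0]],
    [1,[-0.7,-0.4,0],[0,0,0]],
    [1,[0,0,0],[0,0,0]]
  ]
}}

```text
time: 32.3
tcp_pos: [0.4487, -0.164, 0.1761]
ee_rot: [180.0, 0.0, 175.2]
force: [-0.7, -0.6, 0.1]
grip_width: 0.0853
gripper_force: 0.0
```

Run:
```python
from h import *
o=wsnap('w10.png');print(o['s']['tcp_pos'],o['s']['ee_rot'],o['s']['joint_positions'])
H,S,V=cv2.split(cv2.cvtColor(o['img'],cv2.COLOR_RGB2HSV))
wrect(o,V<45,.024,(170,60,330,330))
print(bot.spot_in('wrist','tape'))
t=snap('top');H,S,V=cv2.split(cv2.cvtColor(t['img'],cv2.COLOR_RGB2HSV))
m=(S>150)&((H<6)|(H>172));k=np.zeros_like(m);k[120:180,270:330]=1
ys,xs=np.where(m&k);P=np.array([px2w(t,u,v,.056)[:2] for u,v in zip(xs,ys)]);print('stapler',len(P),cv2.minAreaRect((P*1000).astype(np.float32)) if len(P)>5 else '')
```

```text
[ 0.4486815  -0.16395029  0.17609416] [1.79965862e+02 3.60574936e-02 1.75234218e+02] [-17.21763339   7.61634967  36.61840213 108.83091596  -5.04650238
  65.10175133 106.51928098]
1946 px [250. 163.] mean [ 0.4323 -0.1624] rect [ 432.1 -162.3] [50.3 52.1] 85.2 pca -1.0
[{'centre': [0.4364, -0.1627, 0.0268], 'conf': 0.71}, {'centre': [0.6176, -0.3622, 0.0719], 'conf': 0.38}]
stapler 290 ((639.2448120117188, -31.499608993530273), (31.217988967895508, 119.92138671875), 85.29573059082031)
```

View pics/w10.png

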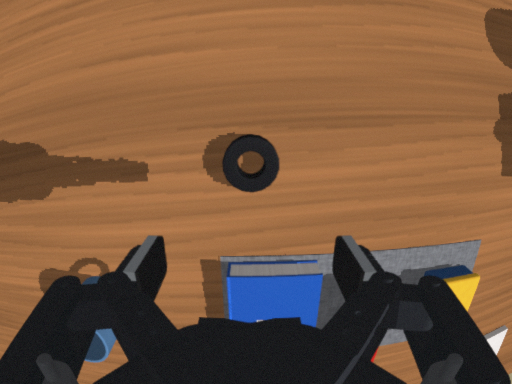

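The tape ring is at (250,163), world (432.5, -162.3) mm, with clear desk around it. The stapler now reads (639, -31.5) mm at yaw -4.7°. I descend on the tape.

Emit:
{"api": "move_arm", "payload": {
  "moves": [
    [1,[-0.54,0.06,0],[0,0,0]],
    [1,[0,0,-0.8],[0,0,0]],
    [1,[0,0,-0.8],[0,0,0]],
    [1,[0,0,-0.8],[0,0,0]],
    [1,[0,0,-0.8],[0,0,0]],
    [1,[0,0,0],[0,0,0]],
    [1,[0,0,0],[0,0,0]]
  ]
}}

```text
time: 33.15
tcp_pos: [0.4353, -0.1594, 0.0793]
ee_rot: [-180.0, -0.0, 175.5]
force: [-0.7, -0.1, -0.1]
grip_width: 0.0853
gripper_force: 0.0
```

Emit:
{"api": "move_arm", "payload": {
  "moves": [
    [1,[-0.09,-0.1,-0.5],[0,0,0]],
    [1,[0,0,-0.5],[0,0,0]],
    [1,[0,0,-0.4],[0,0,0]],
    [1,[0,0,-0.27],[0,0,0]],
    [1,[0,0,0],[0,0,0]],
    [0,[0,0,0],[0,0,0]],
    [0,[0,0,0],[0,0,0]],
    [0,[0,0,0],[0,0,0]]
  ]
}}

```text
time: 33.95
tcp_pos: [0.4327, -0.1627, 0.0301]
ee_rot: [180.0, 0.1, 175.5]
force: [-4.7, 1.3, 12.2]
grip_width: 0.0524
gripper_force: 60.2
```

Emit:
{"api": "move_arm", "payload": {
  "moves": [
    [0,[0,0,0],[0,0,0]],
    [0,[0,0,0],[0,0,0]],
    [0,[0,0,0],[0,0,0]],
    [0,[0,0,0],[0,0,0]]
  ]
}}

```text
time: 34.35
tcp_pos: [0.4327, -0.1628, 0.0302]
ee_rot: [180.0, 0.1, 175.5]
force: [-5.0, 1.6, 13.3]
grip_width: 0.0523
gripper_force: 60.1
```

Emit:
{"api": "move_arm", "payload": {
  "moves": [
    [0,[0,0,0.5],[0,0,0]],
    [0,[0,0,1],[0,0,0]],
    [0,[0,0,1],[0,0,0]],
    [0,[0,0,1],[0,0,0]],
    [0,[0.59,0.69,0.7],[0,0,0]],
    [0,[0.59,0.69,0],[0,0,0]],
    [0,[0.59,0.69,0],[0,0,0]],
    [0,[0.59,0.69,0],[0,0,0]]
  ]
}}

```text
time: 35.15
tcp_pos: [0.5037, -0.0789, 0.1556]
ee_rot: [180.0, 0.1, 175.5]
force: [-0.4, -0.4, -0.8]
grip_width: 0.052
gripper_force: 62.9
```

Emit:
{"api": "move_arm", "payload": {
  "moves": [
    [0,[0.59,0.69,0],[0,0,0]],
    [0,[0.59,0.69,0],[0,0,0]],
    [0,[0.59,0.69,0],[0,0,0]],
    [0,[0.59,0.69,0],[0,0,0]],
    [0,[0.59,0.69,0],[0,0,0]],
    [0,[0.59,0.69,0],[0,0,0]],
    [0,[0.59,0.69,0],[0,0,0]],
    [0,[0.59,0.69,0],[0,0,0]]
  ]
}}

```text
time: 35.95
tcp_pos: [0.6451, 0.0867, 0.1551]
ee_rot: [-180.0, 0.0, 175.5]
force: [0.2, 0.4, -0.9]
grip_width: 0.0523
gripper_force: 62.9
```

Emit:
{"api": "move_arm", "payload": {
  "moves": [
    [0,[0,0,0],[0,0,0]],
    [0,[0,0,0],[0,0,0]]
  ]
}}

```text
time: 36.15
tcp_pos: [0.6445, 0.0861, 0.1547]
ee_rot: [-180.0, -0.0, 175.6]
force: [-0.2, -0.9, -1.2]
grip_width: 0.052
gripper_force: 62.9
```

Emit:
{"api": "move_arm", "payload": {
  "moves": [
    [0,[0.02,0.04,-0.7],[0,0,0]],
    [0,[0,0,-0.7],[0,0,0]],
    [0,[0,0,-0.7],[0,0,0]],
    [0,[0,0,-0.4],[0,0,0]],
    [0,[0,0,-0.1],[0,0,0]],
    [0,[0,0,0],[0,0,0]]
  ]
}}

```text
time: 36.75
tcp_pos: [0.6451, 0.0864, 0.0772]
ee_rot: [-180.0, -0.0, 175.5]
force: [0.2, 0.4, 0.0]
grip_width: 0.0525
gripper_force: 62.9
```

Emit:
{"api": "move_arm", "payload": {
  "moves": [
    [0,[0,0,-0.1],[0,0,0]],
    [0,[0,0,-0.07],[0,0,0]],
    [0,[0,0,0],[0,0,0]]
  ]
}}

```text
time: 37.05
tcp_pos: [0.6456, 0.087, 0.0724]
ee_rot: [180.0, 0.1, 175.5]
force: [0.1, 0.0, 0.7]
grip_width: 0.0524
gripper_force: 63.0
```

Emit:
{"api": "move_arm", "payload": {
  "moves": [
    [0,[0,0,-0.03],[0,0,0]],
    [0,[0,0,0],[0,0,0]],
    [0.85,[0,0,0],[0,0,0]],
    [0.85,[0,0,0],[0,0,0]],
    [0.85,[0,0,0],[0,0,0]],
    [0.85,[0,0,0.4],[0,0,0]],
    [0.85,[0,0,1],[0,0,0]],
    [1,[0,0,1],[0,0,0]]
  ]
}}

```text
time: 37.85
tcp_pos: [0.6448, 0.0869, 0.1439]
ee_rot: [-180.0, -0.1, 175.5]
force: [0.8, -0.1, 0.4]
grip_width: 0.0844
gripper_force: 0.0
```

Emit:
{"api": "move_arm", "payload": {
  "moves": [
    [1,[-0.3,0,1],[0,0,0]],
    [1,[-0.6,0,1],[0,0,0]],
    [1,[-0.6,0,0.5],[0,0,0]],
    [1,[-0.6,0,0],[0,0,0]],
    [1,[-0.6,0,0],[0,0,0]],
    [1,[-0.6,0,0],[0,0,0]],
    [1,[-0.6,0,0],[0,0,0]],
    [1,[0,0,0],[0,0,0]]
  ]
}}

```text
time: 38.65
tcp_pos: [0.5268, 0.087, 0.2189]
ee_rot: [179.9, 0.0, 175.5]
force: [-0.8, 1.2, 0.1]
grip_width: 0.0854
gripper_force: 0.0
```

Run:
```python
from h import *
print(bot.get_obs()['tcp_pos'])
t=snap('top');s=snap('side');im=t['img']
H,S,V=cv2.split(cv2.cvtColor(im,cv2.COLOR_RGB2HSV))
k=np.zeros(H.shape,bool);k[125:170,255:290]=1
for nm,m in(('tape',(V<50)&k),):
  ys,xs=np.where(m);P=np.array([px2w(t,u,v,.066)[:2] for u,v in zip(xs,ys)]);print(nm,len(P),cv2.minAreaRect((P*1000).astype(np.float32)))
for n in('tape','jar','bin_top','stapler'):
  print(n,[(np.round(d['centre'],3),round(d['conf'],2)) for d in bot.spot_in('side',n)][:2])
cv2.imwrite('pics/end.png',np.hstack([cv2.resize(im[110:230,180:340,::-1],(480,360)),cv2.resize(s['img'][130:290,170:310,::-1],(315,360))]))
```

```text
[0.52680187 0.08699699 0.2189357 ]
tape 19 ((657.51220703125, 86.6208267211914), (13.536614418029785, 36.067726135253906), 4.6859941482543945)
tape [(array([ 0.64 , -0.041,  0.038]), 0.68), (array([0.642, 0.071, 0.062]), 0.62)]
jar []
bin_top [(array([0.422, 0.269, 0.087]), 0.96)]
stapler [(array([0.562, 0.561, 0.032]), 0.97), (array([ 0.64 , -0.042,  0.04 ]), 0.95)]
```

View pics/end.png

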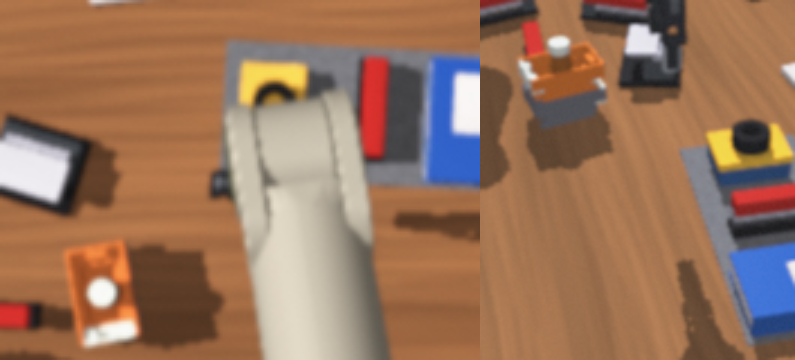

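The tape lies flat on the middle of the yellow lid, the stapler stands upright on the pad between the tin and the book, and the stack holds the jar upright. I'm handing in.

```bash
python3 -c "
from workcell import bot
print(bot.sign_off())"
```

```text
the job is handed in; nothing more can be done
None
```

I handed the job in with all four items placed and let go, about 39 s into the 120 s limit; the hand-in returned no verdict, but the last images showed the jar upright in the stacked orange bin, the tape flat on the tin lid and the stapler upright and parallel at the pad centre.

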